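# Prop the lid of the accessory case on its stay

### The job

The lid of the wooden microscope accessory case is standing wide open, leaning back. Swing the metal stay inside the case up as far as it goes, then bring the lid forward and lower it under control, without letting it drop, until it rests on the end of the stay and stays propped part-way open. Leave the other loose things on the bench and in the case where they are.

Things in the scene. Friction and masses are not known exactly. Their poses are not given: they have to be found in the camera images.
- case: Open wooden case, 220 x 220, 80 high (all sizes here and below in mm), fixed to the bench. Origin: centre of its underside; z up; +x points to the side where the lid is hinged, -x to its front, the stay lies along its -y side. Walls 6 thick; the -y side wall is only 48 high, the others 80; floor 8 thick. A low divider (38 high) stands along y at the middle of the floor.
- lid (a joint): Angle of the lid, rad: 0 shut, 1.57 upright, 1.85 leaning fully back against its stop (it starts open beyond upright). The hinge is a little stiff: the lid stands by itself beyond upright and until it has come forward to about 1.25, and below that falls shut by its own weight (about 0.4 kg) unless held or resting on the stay. With the stay fully up it comes to rest on the stay's end at 0.62.
- lid_edge (a point): Middle of the lid's free edge, half-way through its thickness. The lid is a flat wooden board 10 thick, 225 from hinge to free edge and 230 wide along the hinge. Axes: x in the lid's plane from the free edge to the hinge, y along the hinge (the case's y), z out of its outer face. A dark rubber pad on the inner face marks where the end of the stay meets it.
- lid_hinge (a point): Middle of the lid's hinge line, which runs along the case's y at the top of its +x wall: 110 to +x of the case's centre, 80 above the bench. The line lies in the plane of the lid's inner face.
- stay (a joint): Angle of the stay, rad: 0 lying flat, pointing to the hinge side; 1.40 swung up against its stop, nearly upright (still leaning 0.17 towards the hinge side). Stiff pivot (about 0.06 N m): it stays wherever it is left, and turns easily between the fingertips when lifted.
- stay_pivot (a point): Pivot of the stay, on the middle of the bar: at -60, -95 and 68 above the bench in the case's frame. The stay turns about the case's y axis; between two steel ears that reach 8 above and 8 to either side of the pivot along the bar and 10 to either side across it.
- stay_tip (a point): Round far end of the stay: a straight steel bar 12 wide (along the case's y), 10 thick, 120 from pivot to tip, its other end being the pivot. Lying flat its underside is 63 above the bench, with free space beside and below it (outside it lies the 48 high side wall) except for a small wooden rest under its last 20.
- jar_mid (a point): Bystander: small amber jar standing inside the case, diameter 36, 50 high.
- slidebox_mid (a point): Bystander: grey plastic slide box lying inside the case, 35 x 85 x 30.
- beaker_mid (a point): Bystander: open glass beaker on the bench to the robot's right, diameter about 72, 95 high.
- bottle_mid (a point): Bystander: amber bottle on the bench to the robot's right, diameter 60, 150 high.
- driver: Bystander: screwdriver lying on the bench to the robot's left.
- weight_mid (a point): Bystander: brass weight with a small head on the bench to the robot's left, diameter 38, 55 high.
- dish_mid (a point): Bystander: shallow white dish on the bench to the robot's left, diameter 90, 16 high.

How it is judged:
On the way:
1. the stay is swung up to its stop while the lid is still open wider than its propped angle (value of joint stay above 1.25 rad and value of joint lid above 0.85 rad), for 0.1 s.
At the end, for the whole second after the job is handed in: The stay is up against its stop (joint above 1.33 rad) and the lid rests still on its end, between 0.56 and 0.68 rad open (value of joint stay above 1.33 rad and value of joint lid between 0.56 and 0.68 rad and velocity of joint lid between -0.05 and 0.05 rad/s); the robot touches nothing.
It fails at once if the lid is dropped or slammed (it falls faster than 2.2 rad/s) (velocity of joint lid below -2.2 rad/s).
It fails at once if a loose bystander is disturbed (moved more than 40 mm) (distance of any of jar_mid, slidebox_mid, beaker_mid, bottle_mid, driver, weight_mid, dish_mid from where it was at the start of the episode above 0.04 m).
It also fails if it takes over 51 s, if anything falls off the work surface, if the arm or the gripper's body presses on something with over 40 N, if the wrist force passes 120 N, or if a joint passes its speed limit or range.

### The arm

A 6-joint arm with a two-finger parallel gripper is mounted at the origin on the work surface. World frame = base frame: x ahead of the robot, y to its left, z up, the work surface at z = 0. Lengths are in m, angles in rad, forces in N, time in s.
With the tool pointing down it reaches from about 0.4 to 0.825 m from the base axis. Payload 7 kg.
Tool frame: the origin (TCP) lies at the very end of the fingers, on their centre line; the grasp point (between the pads) lies 19 mm behind it (ctrl.grasp_offset is the distance from the TCP to the grasp point, in m); z points along the fingers, y is the line along which they close (so a half turn about z gives the same grasp; the last joint's range is limited). The gripper opens to 85 mm and grips with 20 to 120 N. Pads are 22 mm wide; open, the fingers measure 114 mm over their backs; the gripper's body (76 mm by 85 mm) begins 54 mm behind the grasp point. The pads swing forward as they close: fully open they stand 13 mm farther back than shut.
Start: joints at [-0.935, 0.359, 0.012, 0, -1.224, -0.288], TCP at [0.23, -0.635, 0.231] pointing down, gripper open.
Joint ranges: [-3.07, 3.07], [-1.43, 2.12], [-1.02, 1.25], [-3.03, 1.67], [-3.05, -0], [-3.03, 3.03]. Speed limits (rad/s): [2.39, 2.39, 3.01, 3.14, 3.14, 3.14].

### API

Orientations are given as a rotation vector (axis times angle).
In Python, from workcell import ctrl gives the robot as it stands.
- The arm moves only by the tool carry_out, never from a script. Its argument "commands" is a list of rows, each a list of 3 entries, a list of its own where there are three numbers: the shift along the tool's x, y, z in cm, then the turn, a rotation vector about the tool's x, y, z in rad, then the opening in per cent of the stroke, from 0 (shut) to 100 (fully open). A call has 1 to 10 rows; each row is the pose to reach, as a shift and turn from the pose commanded when the call began, along the tool's axes at that moment; what a row does not reach only later rows make up. A row lasts 1/8 s, in which the tool goes at most 62.5 mm and 10.7 degrees, less where a joint would pass 70% of its speed; a pose out of reach is approached as far as the arm can. A call with a gripper value outside its range is refused whole. The fingers move at their own pace and stop on an object; the grip force is fixed at half the most. Time passes only in rows, so rows that repeat a pose let the fingers close. It gives the time, the measured TCP pose, the force, the opening and the grip force at its end, in the units of the state.
- ctrl.state(): the state, without advancing time (a new reading comes with each control period).
- ctrl.grab_frame(name): name is "side" or "top"; returns a dict with "image" (480x640x3 uint8, blue, green, red), "fx", "fy", "cx", "cy" (pixels), "eye" and "rotation" of the camera in the world. Camera axes: x right, y up, looking along -z (the intrinsics and any distortion apply to the point x, -y, -z); pixel columns grow to the right and rows downward; lengths in m; the calibration is good to about 2 mm. A picture is of the moment at which its call begins. There is no depth.
- ctrl.finish_job(): hands the job in; it is judged then, once.
The state is a dict: "t": time; "joints": joint angles; "qd": joint speeds; "effort": joint torques, N m; "tool_pos": TCP position; "ee_rot": TCP orientation; "force": force on the tool from outside, world axes, zero at the start; "torque": the same for the moment, N m; "finger_gap": finger opening in m; "grasp_force": force on a finger pad.
Only numpy, scipy, OpenCV 4.12 (cv2) and the standard library are available. Lean on these libraries where they do the work, as an engineer would, in place of code of your own. Each camera call takes 0.05 s, during which the arm holds its last target. There are 200 camera calls.

## Working session

There is one attempt and no reset: what is moved stays moved. The work goes in short steps, Python scripts to look and compute and a tool call to move; the robot and the scene stay as the last step left them, time stands still between calls to the robot, and variables do not carry over. Pictures are saved under pics/ and viewed, at most 13 in all, crops included, and the job is handed in when it is done.

Besides the shell and the picture viewer there is one more tool, called after "Request:" as a command line: name --argument value ..., lists and objects as JSON in quotes. carry_out: Moves the arm, as the interface text tells. Its arguments: {"type":"object","properties":{"commands":{"type":"array","items":{"type":"array"}}},"required":["commands"]}

```bash
mkdir -p pics; ls; cat > h.py <<'E'
import numpy as np, cv2
from workcell import ctrl
from scipy.spatial.transform import Rotation as R
def grab(n,save=None):
    f=ctrl.grab_frame(n)
    if save: cv2.imwrite(save,f["image"])
    return f
def rot(f):
    r=np.array(f["rotation"],float)
    return r if r.shape==(3,3) else R.from_rotvec(r).as_matrix()
def ray(f,u,v):
    d=np.array([(u-f["cx"])/f["fx"],-(v-f["cy"])/f["fy"],-1.])
    d=rot(f)@d; return np.array(f["eye"]),d/np.linalg.norm(d)
def onz(f,u,v,z):
    e,d=ray(f,u,v); return e+d*(z-e[2])/d[2]
def proj(f,p):
    c=rot(f).T@(np.array(p)-np.array(f["eye"]))
    return f["cx"]-f["fx"]*c[0]/c[2], f["cy"]+f["fy"]*c[1]/c[2]
E
python3 - <<'E'
from h import *
for n in("side","top"):
    f=grab(n,f"pics/{n}0.png"); print({k:v for k,v in f.items() if k!="image"})
print(ctrl.state())
E
```

```text
pics
{'fx': 523.2646162937217, 'fy': 523.2646162937217, 'cx': 323.3436869383561, 'cy': 246.9813306711293, 'eye': array([0.38684323, 0.98957628, 1.15743549]), 'rotation': array([ 0.0932418 , -1.06307945, -2.83215567])}
{'fx': 536.7625885764581, 'fy': 536.7625885764581, 'cx': 324.62376376514453, 'cy': 236.99290689621975, 'eye': array([0.42128842, 0.08012339, 1.52869466]), 'rotation': array([ 0.06847455, -0.06383543, -1.58771621])}
{'t': 0.1, 'joints': array([-9.34887569e-01,  3.59336887e-01,  1.11914602e-02, -3.02694945e-04,
       -1.22412473e+00, -2.88117768e-01]), 'qd': array([ 0.00071735, -0.00091247,  0.00259545,  0.00087039,  0.00182363,
       -0.00050911]), 'effort': array([-1.75497549e-03, -5.84765017e+01,  2.94108027e+01,  6.95464879e+00,
       -3.13590353e-03,  2.29166949e-05]), 'tool_pos': array([ 0.22989988, -0.63419761,  0.23046229]), 'ee_rot': array([ 5.43330456e-01, -3.09384298e+00, -2.27135989e-03]), 'force': array([-0.07663882, -0.4053553 , -0.68831077]), 'torque': array([ 0.03553823, -0.00142331, -0.02350615]), 'grasp_force': 0.0, 'finger_gap': 0.08515051358791141}
```

View pics/side0.png

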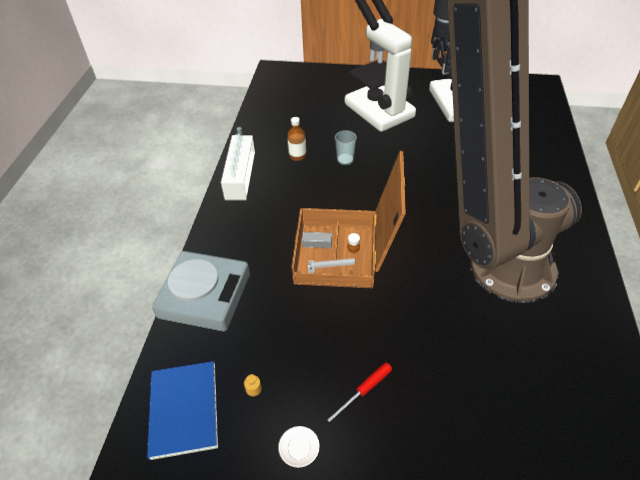

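View pics/top0.png

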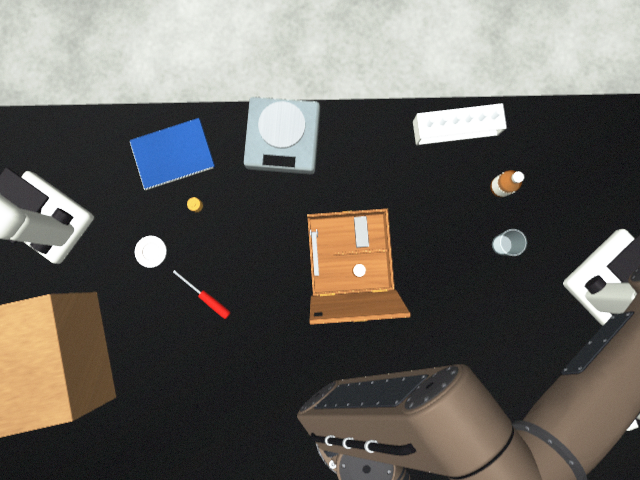

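Side view: case at about (335,250), stay bar from (312,267) to (354,263), lid leaning back at (392,210). Top view: case at (310–395, 210–295), stay along (315,230–275), hinge toward the robot. I'll enlarge for the corners.

```bash
python3 - <<'E'
import cv2,numpy as np
t=cv2.imread("pics/top0.png")[200:330,300:420]; s=cv2.imread("pics/side0.png")[145:295,285:415]
a=cv2.resize(t,(400*120//130*1,433*1)) if 0 else cv2.resize(t,None,fx=3.3,fy=3.3,interpolation=2)
b=cv2.resize(s,None,fx=3,fy=3,interpolation=2)
H=460; c=np.zeros((H,a.shape[1]+b.shape[1],3),np.uint8); c[:a.shape[0],:a.shape[1]]=a; c[:b.shape[0],a.shape[1]:]=b
print(a.shape,b.shape); cv2.imwrite("pics/c0.png",c)
E
```

```text
(429, 396, 3) (450, 390, 3)
```

View pics/c0.png

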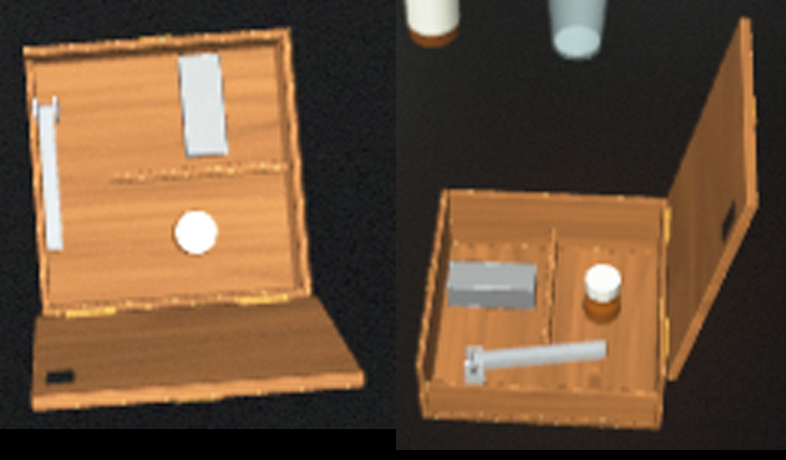

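```bash
cat >> h.py <<'E'
def T(x,y): return 300+x/3.3,200+y/3.3
def S(x,y): return 285+(x-396)/3,145+y/3
E
python3 - <<'E'
from h import *
from scipy.optimize import least_squares
ft,fs=grab("top"),grab("side")
obs=[(ft,T(290,29),(-.11,.11,.08)),(ft,T(24,47),(-.11,-.11,.08)),(ft,T(45,313),(.11,-.11,.08)),(ft,T(311,294),(.11,.11,.08)),
(ft,T(46,110),(-.06,-.095,.076)),(ft,T(54,248),(.06,-.095,.073)),
(fs,S(445,190),(-.11,.11,.08)),(fs,S(668,199),(.11,.11,.08)),(fs,S(474,362),(-.06,-.095,.072)),(fs,S(606,350),(.06,-.095,.068)),
(fs,S(423,417),(-.11,-.11,0)),(fs,S(660,427),(.11,-.11,0))]
def w(p,q):
    c,s=np.cos(p[2]),np.sin(p[2]); return np.array([p[0]+c*q[0]-s*q[1],p[1]+s*q[0]+c*q[1],q[2]])
fun=lambda p:np.concatenate([np.array(proj(f,w(p,q)))-o for f,o,q in obs])
r=least_squares(fun,[.5,.05,3.1]); p=r.x
print(p); print(r.fun.reshape(-1,2).round(1))
for n,q in dict(pivot=(-.06,-.095,.068),tip=(.06,-.095,.068),hinge=(.11,0,.08)).items(): print(n,w(p,q).round(4))
# lid angle from edge corners
for a in np.arange(1.6,1.9,.05):
    e=lambda y:(.11-.225*np.cos(a)-0.01*np.sin(a)*0, y, .08+.225*np.sin(a))
    print(a.round(2),[np.round(proj(fs,w(p,e(y))),1) for y in(-.115,.115)])
print(S(745,18),S(755,205))
for b,l in ((( .06,.635,.231),0),):pass
E
```

```text
[0.50053364 0.01362139 3.19803725]
[[-0.   0.2]
 [-0.1  0.8]
 [-0.6  1.3]
 [ 0.5  1. ]
 [ 0.1 -0.3]
 [ 0.9  2. ]
 [-1.8 -1.2]
 [-1.  -1.2]
 [-0.7 -2.1]
 [ 0.   4.9]
 [-1.2 -0.6]
 [-0.7 -0.1]]
pivot [0.5551 0.1119 0.068 ]
tip [0.4353 0.1051 0.068 ]
hinge [0.3907 0.0074 0.08  ]
1.6 [array([382.2, 209.6]), array([382.1, 147.1])]
1.65 [array([387.1, 210. ]), array([386.5, 147.4])]
1.7 [array([391.9, 210.5]), array([390.8, 147.9])]
1.75 [array([396.7, 211.2]), array([395. , 148.6])]
1.8 [array([401.4, 212.1]), array([399.2, 149.5])]
1.85 [array([406.1, 213.2]), array([403.3, 150.5])]
(401.3333333333333, 151.0) (404.6666666666667, 213.33333333333331)
```

```bash
cat >> h.py <<'E'
P=np.array([0.50053,0.01362,3.19804])
X=np.array([np.cos(P[2]),np.sin(P[2]),0]);Y=np.array([-X[1],X[0],0]);Z=np.array([0,0,1.])
def C(x,y,z): return np.array([P[0],P[1],0])+X*x+Y*y+Z*z
def row(pos,Rm,st=None):
    st=st or ctrl.state(); R0=R.from_rotvec(st["ee_rot"])
    return (R0.inv().apply(np.array(pos)-st["tool_pos"])*100).round(1).tolist(), (R0.inv()*R.from_matrix(Rm)).as_rotvec().round(3).tolist()
DOWN=np.column_stack([X,-Y,-Z])
E
python3 - <<'E'
from h import *
ft,fs=grab("top"),grab("side")
def tri(a,b):
    (e1,d1),(e2,d2)=ray(ft,*a),ray(fs,*b)
    s=np.linalg.lstsq(np.column_stack([d1,-d2]),e2-e1,rcond=None)[0]
    return (e1+s[0]*d1),(e2+s[1]*d2)
for a,b in ((T(54,248),S(606,350)),(T(46,110),S(474,362)),(T(311,294),S(668,199)),(T(290,29),S(445,190))):
    p,q=tri(a,b); m=(p+q)/2; d=m-C(0,0,0); print(m.round(4),np.linalg.norm(p-q).round(4),"case",[round(float(d@v),4) for v in(X,Y,Z)])
p=ctrl.state()["tool_pos"]
print(row([p[0],p[1],.45],DOWN)); print(row(C(.0,-.095,.45),DOWN))
E
```

```text
[0.4381 0.1071 0.0908] 0.0047 case [0.057, -0.0968, 0.0908]
[0.5544 0.1124 0.0639] 0.0018 case [-0.0593, -0.0956, 0.0639]
[ 0.3966 -0.1017  0.0759] 0.0058 case [0.1103, 0.1093, 0.0759]
[ 0.6147 -0.0908  0.0751] 0.0063 case [-0.1081, 0.1107, 0.0751]
([0.0, 0.0, -21.9], [0.0, -0.0, 0.291])
([-50.2, 60.8, -21.9], [0.0, -0.0, 0.291])
```

Request:
carry_out --commands '[[[0,0,-6],[0,0,0],50],[[0,0,-12],[0,0,0.1],50],[[0,0,-18],[0,0,0.2],50],[[0,0,-22],[0,0,0.291],50],[[-5,6,-22],[0,0,0.291],50],[[-9,11,-22],[0,0,0.291],50],[[-13,16,-22],[0,0,0.291],50],[[-17,21,-22],[0,0,0.291],50],[[-21,26,-22],[0,0,0.291],50],[[-21,26,-22],[0,0,0.291],50]]'

```text
t: 1.55
tool_pos: [0.3391, -0.316, 0.4521]
ee_rot: [-0.094, 3.138, -0.001]
force: [-0.5, 0.2, 0.6]
finger_gap: 0.043
grasp_force: 0.0
```

```bash
python3 - <<'E'
from h import *
print(ctrl.state()); print(row(C(.02,-.095,.45),DOWN)); print(row(C(.02,-.095,.15),DOWN))
E
```

```text
{'t': 1.55, 'joints': array([-3.23732277e-01, -6.92481236e-02, -1.20090070e-02, -3.10062367e-04,
       -1.62586762e+00, -1.18742707e+00]), 'qd': array([ 0.3713429 , -0.1099367 , -0.11049055,  0.00730311, -0.00897696,
       -0.36616717]), 'effort': array([ -1.53340336, -26.10030591,  30.94447732,   7.08604842,
        -0.04636334,   0.10143408]), 'tool_pos': array([ 0.33912854, -0.31597715,  0.45212124]), 'ee_rot': array([-9.36271335e-02,  3.13805523e+00, -7.22294344e-04]), 'force': array([-0.51284761,  0.24043027,  0.60445537]), 'torque': array([-0.02212144, -0.04598909, -0.00457744]), 'grasp_force': 0.0, 'finger_gap': 0.04299808984498214}
([-16.1, 41.4, 0.2], [-0.001, 0.002, 0.003])
([-16.0, 41.5, 30.2], [-0.001, 0.002, 0.003])
```

Request:
carry_out --commands '[[[-2,5,0],[0,0,0],50],[[-4,10,0],[0,0,0],50],[[-6,15,0],[0,0,0],50],[[-8,20,0],[0,0,0],50],[[-10,25,0],[0,0,0],50],[[-12,30,0],[0,0,0],50],[[-14,35,0],[0,0,0],50],[[-15,39,0],[0,0,0],50],[[-16,41.5,0],[0,0,0],50],[[-16,41.5,0],[0,0,0],50]]'

```text
t: 2.8
tool_pos: [0.4754, 0.1061, 0.4506]
ee_rot: [0.092, -3.139, 0.001]
force: [0.2, -1.3, -0.8]
finger_gap: 0.0428
grasp_force: 0.0
```

```bash
python3 - <<'E'
from h import *
s=ctrl.state();print(s["joints"].round(3),s["tool_pos"]); grab("side","pics/s1.png")
print(row(C(.02,-.095,.15),DOWN)); print(row(C(.02,-.095,.062),DOWN))
E
```

```text
[ 0.624 -0.024  0.027 -0.    -1.623 -2.136] [0.47541306 0.10613582 0.45062905]
([-0.0, 0.2, 30.1], [-0.001, -0.001, 0.001])
([-0.0, 0.2, 38.9], [-0.001, -0.001, 0.001])
```

View pics/s1.png

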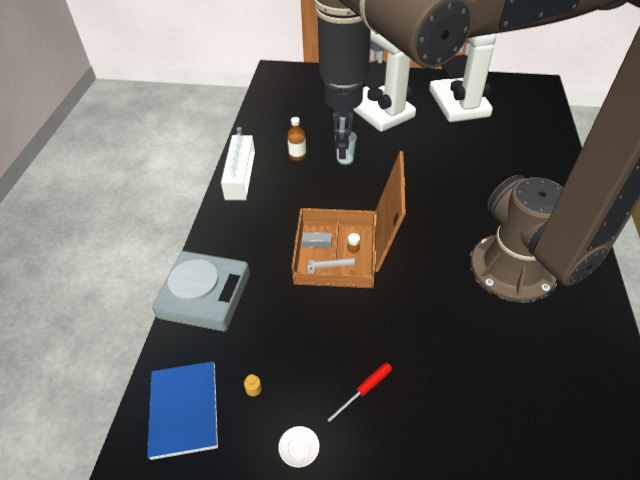

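Gripper is above the case, well clear of the lid at (400,155); everything unmoved. Descending.

Request:
carry_out --commands '[[[0,0.2,5],[0,0,0],50],[[0,0.2,10],[0,0,0],50],[[0,0.2,15],[0,0,0],50],[[0,0.2,19],[0,0,0],50],[[0,0.2,23],[0,0,0],50],[[0,0.2,26],[0,0,0],50],[[0,0.2,29],[0,0,0],50],[[0,0.2,31],[0,0,0],50],[[0,0.2,31],[0,0,0],50]]'

```text
t: 3.98
tool_pos: [0.4742, 0.1054, 0.1405]
ee_rot: [0.087, -3.138, 0.002]
force: [-0.3, 0.3, -0.2]
finger_gap: 0.0426
grasp_force: 0.0
```

```bash
python3 - <<'E'
from h import *
s=ctrl.state();print(s["joints"].round(3),s["tool_pos"],s["force"]); f=grab("side");g=grab("top")
a=cv2.resize(f["image"][100:300,220:420],(400,400));b=cv2.resize(g["image"][180:340,280:440],(400,400))
cv2.imwrite("pics/s2.png",np.hstack([a,b]))
print(row(C(.02,-.095,.062),DOWN))
E
```

```text
[ 0.624  0.131 -0.521 -0.    -0.921 -2.14 ] [0.47423948 0.10536013 0.14052654] [-0.28209001  0.26554926 -0.18320173]
([0.0, 0.1, 8.0], [0.0, 0.001, -0.0])
```

View pics/s2.png

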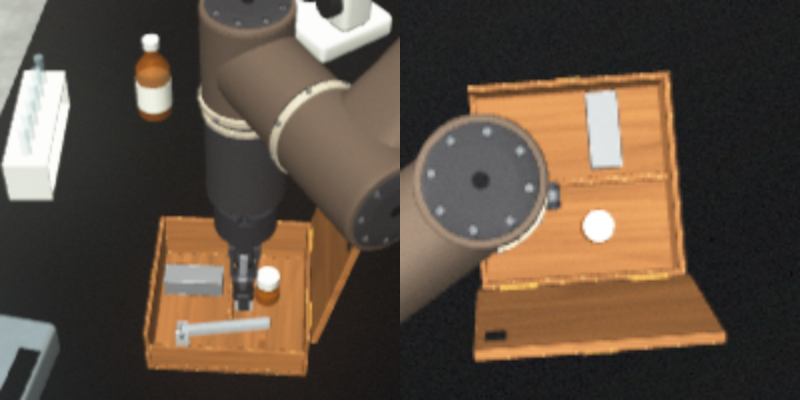

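Gripper tip at (243,310) in the left crop is just above the stay (180–270, 328); the forearm passes clear of the lid on its +y side. Descend and close.

Request:
carry_out --commands '[[[0,0.1,2],[0,0,0],50],[[0,0.1,4],[0,0,0],50],[[0,0.1,6],[0,0,0],50],[[0,0.1,7.8],[0,0,0],50],[[0,0.1,7.8],[0,0,0],50],[[0,0.1,7.8],[0,0,0],0],[[0,0.1,7.8],[0,0,0],0],[[0,0.1,7.8],[0,0,0],0],[[0,0.1,7.8],[0,0,0],0]]'

```text
t: 5.2
tool_pos: [0.4756, 0.1098, 0.0645]
ee_rot: [-0.089, 3.138, 0.005]
force: [-4.7, 9.3, 1.6]
finger_gap: 0.011
grasp_force: 58.7
```

```bash
python3 - <<'E'
from h import *
s=ctrl.state();print(s["tool_pos"],s["force"],s["torque"],s["finger_gap"],s["grasp_force"])
d=s["tool_pos"]-C(-.06,-.095,.068); x,z=d@X,d[2]+ctrl.grasp_offset; print(x,d@Y,z)
r,a0=np.hypot(x,z),np.arctan2(z,x); print(r,a0)
for a in np.linspace(a0,1.43,10): print(a.round(2),((r*np.cos(a)-x)*100).round(1),0,(-(r*np.sin(a)-z)*100).round(1))
E
```

```text
[0.47563778 0.10980477 0.06449846] [-4.74898768  9.3041155   1.5963159 ] [3.16882055e+00 1.51437890e+00 1.26080343e-03] 0.010993791302161552 58.66169035434723
0.07942608237557601 -0.0024359304483876918 0.015198461878459114
0.08086714910891048 0.1890679994337605
0.19 0.0 0 -0.0
0.33 -0.3 0 -1.1
0.46 -0.7 0 -2.1
0.6 -1.3 0 -3.1
0.74 -2.0 0 -3.9
0.88 -2.8 0 -4.7
1.02 -3.7 0 -5.4
1.15 -4.7 0 -5.9
1.29 -5.7 0 -6.3
1.43 -6.8 0 -6.5
```

Request:
carry_out --commands '[[[-0.3,0.2,-1.1],[0,0,0],0],[[-0.7,0.3,-2.1],[0,0,0],0],[[-1.3,0.3,-3.1],[0,0,0],0],[[-2.0,0.3,-3.9],[0,0,0],0],[[-2.8,0.3,-4.7],[0,0,0],0],[[-3.7,0.3,-5.4],[0,0,0],0],[[-4.7,0.3,-5.9],[0,0,0],0],[[-5.7,0.3,-6.3],[0,0,0],0],[[-6.8,0.3,-6.5],[0,0,0],0],[[-6.8,0.3,-6.5],[0,0,0],0]]'

```text
t: 6.45
tool_pos: [0.5427, 0.1138, 0.1289]
ee_rot: [0.089, -3.139, 0.002]
force: [-4.1, -4.8, -0.3]
finger_gap: 0.0111
grasp_force: 60.2
```

```bash
python3 - <<'E'
from h import *
s=ctrl.state();print(s["tool_pos"],s["force"],s["torque"],s["finger_gap"],s["grasp_force"])
d=s["tool_pos"]-C(-.06,-.095,.068); x,z=d@X,d[2]+ctrl.grasp_offset; print(x,d@Y,z,np.hypot(x,z),np.arctan2(z,x))
f=grab("side");cv2.imwrite("pics/s3.png",cv2.resize(f["image"][150:300,250:450],(800,600)))
E
```

```text
[0.54269042 0.11377708 0.12889298] [-4.05556502 -4.82146477 -0.34815171] [-1.61556614  1.67494639 -0.04812731] 0.011112536586972506 60.205222964286804
0.01225612811717477 -0.002618977860682615 0.0795929820743625 0.08053108388637516 1.4180113313664837
```

View pics/s3.png

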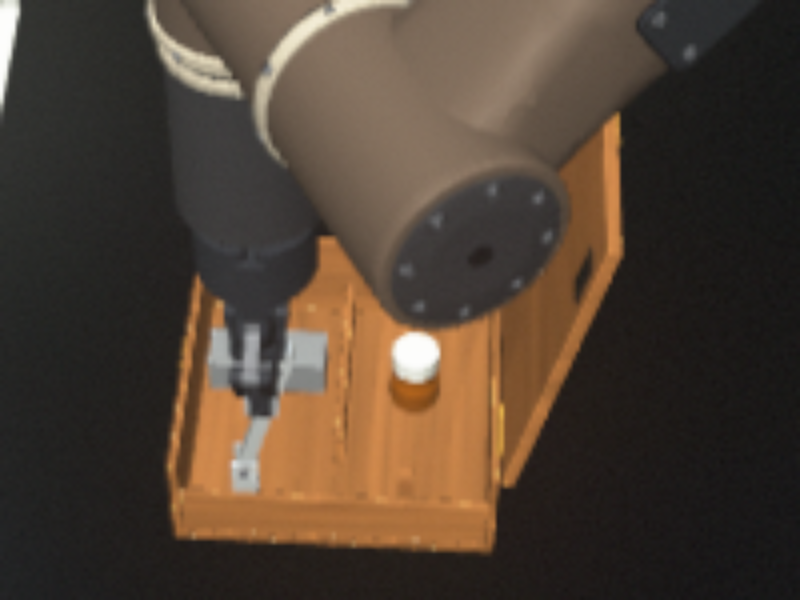

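Stay is up between the fingers (from pivot (243,475) to (262,405)). A slight extra push to the stop, then release and rise.

Request:
carry_out --commands '[[[-0.6,-0.2,0],[0,0,0],0],[[-0.8,-0.2,0],[0,0,0],0],[[-0.8,-0.2,0],[0,0,0],0],[[0,0,0],[0,0,0],40],[[0,0,0],[0,0,0],40],[[0,0,0],[0,0,0],40],[[0,0,-3],[0,0,0],40],[[0,0,-7],[0,0,0],40],[[0,0,-12],[0,0,0],40],[[0,0,-12],[0,0,0],40]]'

```text
t: 7.75
tool_pos: [0.5451, 0.1155, 0.253]
ee_rot: [-0.09, 3.132, 0.005]
force: [0.1, 0.3, -1.3]
finger_gap: 0.0344
grasp_force: 0.0
```

```bash
python3 - <<'E'
from h import *
s=ctrl.state();print(s["tool_pos"],s["force"],s["finger_gap"],s["joints"].round(3))
f=grab("side")
m=[]
for a in (1.3,1.35,1.4): print(a,np.round(proj(f,C(-.06+.12*np.cos(a),-.095,.068+.12*np.sin(a))),1))
crop=f["image"][195:285,290:380]; cv2.imwrite("pics/s4.png",cv2.resize(crop,(540,540)))
# lid-grasp: lid angle a, grasp 20mm from edge, y0; tool x=+-Y
def lidpose(a,y0=.02,dep=.016):
    u=np.array([-np.cos(a),0,np.sin(a)])  # hinge->edge in case x,z
    n=np.array([np.sin(a),0,np.cos(a)])*-1  # toward inner?...
    return u,n
E
```

```text
[0.54508834 0.11545745 0.25303489] [ 0.14039672  0.32464636 -1.26998721] 0.034378895067156454 [ 5.610e-01  1.460e-01 -2.250e-01  2.000e-03 -1.192e+00 -2.075e+00]
1.3 [321.4 236. ]
1.35 [319.1 235.5]
1.4 [316.8 235.1]
```

View pics/s4.png

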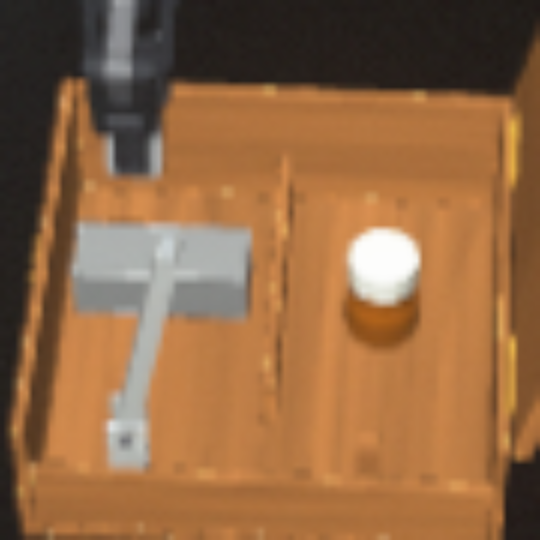

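The stay tip now shows at about image (318,235), matching the stop angle, and the jar and slide box are unmoved. Next: straddle the lid's edge with the fingers, tool tilted slightly back.

```bash
cat >> h.py <<'E'
def lp(a,t,D,s=0.,y=.02):
    u=np.array([-np.cos(a),0,np.sin(a)]);n=np.array([np.sin(a),0,np.cos(a)])
    tz=np.array([np.sin(t),0,-np.cos(t)]);ty=np.array([np.cos(t),0,np.sin(t)])
    c=np.array([.11,y,.08])+.225*u+.005*n+D*tz+s*ty
    M=np.column_stack([X,Y,Z])
    return C(*c), M@np.column_stack([[0,1,0],ty,tz])
E
python3 - <<'E'
from h import *
for a in (lp(1.83,.3,-.1,-.05),lp(1.83,.3,-.06,-.02),lp(1.83,.3,.035,-.02)): print(a[0].round(3),row(*a))
E
```

```text
[ 0.407 -0.012  0.377] ([14.4, -11.9, -12.7], [-0.237, 0.24, -1.557])
[ 0.366 -0.014  0.348] ([18.4, -11.9, -9.8], [-0.237, 0.24, -1.557])
[ 0.338 -0.016  0.257] ([21.3, -11.9, -0.8], [-0.237, 0.24, -1.557])
```

Request:
carry_out --commands '[[[0,0,-5],[0,0,-0.15],40],[[0,0,-10],[-0.02,0.02,-0.3],40],[[2,-2,-13],[-0.05,0.05,-0.48],70],[[4,-4,-13],[-0.08,0.08,-0.65],100],[[6,-6,-13],[-0.12,0.12,-0.82],100],[[8,-8,-13],[-0.15,0.15,-1.0],100],[[10,-10,-13],[-0.18,0.18,-1.2],100],[[12,-11,-13],[-0.21,0.21,-1.38],100],[[14,-12,-13],[-0.237,0.24,-1.557],100],[[14,-12,-13],[-0.237,0.24,-1.557],100]]'

```text
t: 9.05
tool_pos: [0.4092, -0.0132, 0.3776]
ee_rot: [2.108, -1.995, -0.304]
force: [0.5, 0.2, 0.2]
finger_gap: 0.0855
grasp_force: 0.0
```

```bash
python3 - <<'E'
from h import *
s=ctrl.state(); print(s["joints"].round(3),s["tool_pos"].round(3))
for a in (lp(1.83,.3,-.06,-.02),lp(1.83,.3,.035,-.02)): print(a[0].round(3),row(*a))
E
```

```text
[ 0.363  0.043 -0.063 -0.09  -1.756 -0.312] [ 0.409 -0.013  0.378]
[ 0.366 -0.014  0.348] ([-0.2, 3.2, 4.1], [0.005, -0.002, -0.002])
[ 0.338 -0.016  0.257] ([-0.2, 3.1, 13.6], [0.005, -0.002, -0.002])
```

Request:
carry_out --commands '[[[-0.2,1.6,2],[0,0,0],100],[[-0.2,3.2,4],[0,0,0],100],[[-0.2,3.2,5],[0,0,0],100],[[-0.2,3.2,5],[0,0,0],100]]'

```text
t: 9.55
tool_pos: [0.3645, -0.0135, 0.3397]
ee_rot: [2.108, -1.996, -0.303]
force: [0.9, -0.3, -0.7]
finger_gap: 0.0855
grasp_force: 0.0
```

```bash
python3 - <<'E'
from h import *
s=ctrl.state(); print(s["joints"].round(3),s["tool_pos"].round(3),s["force"])
print(row(*lp(1.83,.3,.035,-.02)))
f=grab("side");g=grab("top")
a=cv2.resize(f["image"][80:280,280:480],(400,400));b=cv2.resize(g["image"][200:360,270:430],(400,400))
cv2.imwrite("pics/s5.png",np.hstack([a,b]))
E
```

```text
[ 0.399 -0.026 -0.212 -0.099 -1.673 -0.34 ] [ 0.364 -0.014  0.34 ] [ 0.86497501 -0.27947932 -0.67146019]
([0.0, 0.0, 8.7], [0.004, -0.002, -0.002])
```

View pics/s5.png

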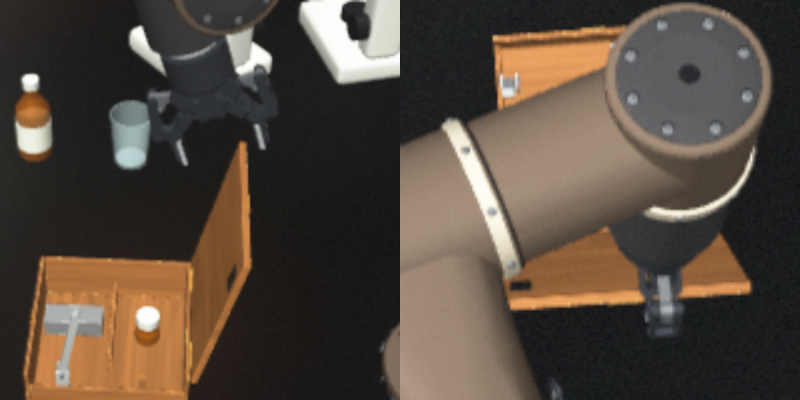

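Lid edge at (243,145)–(248,265) lies between the two fingers (182,160) and (262,145); the stay is up. Lower over the edge.

Request:
carry_out --commands '[[[0,0,2],[0,0,0],100],[[0,0,4],[0,0,0],100],[[0,0,6],[0,0,0],100],[[0,0,7.5],[0,0,0],100],[[0,0,8.7],[0,0,0],100],[[0,0,8.7],[0,0,0],100]]'

```text
t: 10.4
tool_pos: [0.3379, -0.0154, 0.2568]
ee_rot: [2.109, -1.994, -0.304]
force: [0.5, 0.6, 1.1]
finger_gap: 0.0855
grasp_force: 0.0
```

```bash
python3 - <<'E'
from h import *
s=ctrl.state(); print(s["joints"].round(3),s["tool_pos"].round(3),s["force"])
for a in np.linspace(1.83,1.3,10): print(a.round(2),row(*lp(a,.3,.035,-.035)))
E
```

```text
[ 0.42  -0.029 -0.401 -0.105 -1.486 -0.339] [ 0.338 -0.015  0.257] [0.51297012 0.60827699 1.09763225]
1.83 ([0.0, -1.5, -0.0], [0.005, -0.002, -0.001])
1.77 ([0.0, -2.6, -0.7], [0.005, -0.002, -0.001])
1.71 ([0.0, -3.8, -1.4], [0.005, -0.002, -0.001])
1.65 ([0.0, -5.0, -1.9], [0.005, -0.002, -0.001])
1.59 ([0.0, -6.2, -2.4], [0.005, -0.002, -0.001])
1.54 ([0.0, -7.5, -2.8], [0.005, -0.002, -0.001])
1.48 ([0.0, -8.8, -3.2], [0.005, -0.002, -0.001])
1.42 ([0.0, -10.1, -3.4], [0.005, -0.002, -0.001])
1.36 ([0.0, -11.4, -3.6], [0.005, -0.002, -0.001])
1.3 ([0.0, -12.7, -3.7], [0.005, -0.002, -0.001])
```

Request:
carry_out --commands '[[[0,-1.5,0],[0,0,0],100],[[0,-2.6,-0.7],[0,0,0],100],[[0,-3.8,-1.4],[0,0,0],100],[[0,-5.0,-1.9],[0,0,0],100],[[0,-6.2,-2.4],[0,0,0],100],[[0,-7.5,-2.8],[0,0,0],100],[[0,-8.8,-3.2],[0,0,0],100],[[0,-10.1,-3.4],[0,0,0],100],[[0,-11.4,-3.5],[0,0,0],100],[[0,-11.4,-3.5],[0,0,0],100]]'

```text
t: 11.65
tool_pos: [0.4578, -0.0085, 0.2557]
ee_rot: [2.109, -1.995, -0.304]
force: [-0.8, 0.3, 0.1]
finger_gap: 0.0856
grasp_force: 0.0
```

```bash
python3 - <<'E'
from h import *
s=ctrl.state(); print(s["joints"].round(3),s["tool_pos"].round(3),s["force"])
f=grab("side");cv2.imwrite("pics/s6.png",cv2.resize(f["image"][100:300,260:460],(500,500)))
for a in (1.3,1.34,1.38): print(a,[np.round((np.array(proj(f,C(.11-.225*np.cos(a),y,.08+.225*np.sin(a))))-[260,100])*2.5) for y in(-.115,.115)])
for a in (1.3,1.36): print(row(*lp(a,.3,.035,0)))
E
```

```text
[ 0.34   0.182 -0.18  -0.082 -1.503 -0.266] [ 0.458 -0.009  0.256] [-0.80938708  0.25832351  0.09048083]
1.3 [array([233., 277.]), array([241., 122.])]
1.34 [array([242., 276.]), array([249., 121.])]
1.38 [array([252., 275.]), array([258., 119.])]
([0.0, 2.2, -0.2], [0.005, -0.002, -0.001])
([0.0, 3.6, -0.1], [0.005, -0.002, -0.001])
```

View pics/s6.png

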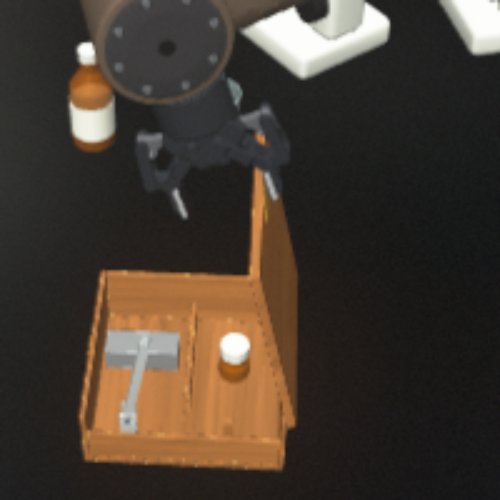

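Lid's free edge strip runs (262,135)–(255,275), so lid ≈1.39 rad, leaning on the rear finger; stay up. Close to a loose straddle while centring.

Request:
carry_out --commands '[[[0,0.8,0],[0,0,0],80],[[0,1.8,0],[0,0,0],60],[[0,2.8,0],[0,0,0],45],[[0,3.4,0],[0,0,0],30],[[0,3.4,0],[0,0,0],30],[[0,3.4,0],[0,0,0],30]]'

```text
t: 12.45
tool_pos: [0.4249, -0.0104, 0.2666]
ee_rot: [2.111, -1.995, -0.303]
force: [0.5, 0.1, -0.5]
finger_gap: 0.0256
grasp_force: 0.0
```

```bash
python3 - <<'E'
from h import *
s=ctrl.state(); print(s["joints"].round(3),s["tool_pos"].round(3),s["force"],s["finger_gap"])
for a in np.linspace(1.3,.9,9): print(a.round(2),row(*lp(a,max(.3,1.57-a),.033,0)))
E
```

```text
[ 0.358  0.118 -0.229 -0.087 -1.515 -0.284] [ 0.425 -0.01   0.267] [ 0.46487753  0.12412639 -0.53259076] 0.02564786308125403
1.3 ([0.0, -1.2, -0.4], [0.004, -0.002, -0.0])
1.25 ([0.0, -2.3, -0.4], [-0.016, -0.002, -0.0])
1.2 ([0.0, -3.2, -0.4], [-0.066, -0.002, -0.001])
1.15 ([0.0, -4.2, -0.3], [-0.116, -0.002, -0.001])
1.1 ([0.0, -5.1, -0.2], [-0.166, -0.002, -0.001])
1.05 ([0.0, -6.1, -0.1], [-0.216, -0.002, -0.001])
1.0 ([0.0, -7.0, 0.1], [-0.266, -0.002, -0.001])
0.95 ([0.0, -7.9, 0.4], [-0.316, -0.002, -0.001])
0.9 ([0.0, -8.9, 0.7], [-0.366, -0.002, -0.001])
```

Request:
carry_out --commands '[[[0,-1.2,-0.4],[0,0,0],30],[[0,-2.3,-0.4],[-0.016,0,0],30],[[0,-3.2,-0.4],[-0.066,0,0],30],[[0,-4.2,-0.3],[-0.116,0,0],30],[[0,-5.1,-0.2],[-0.166,0,0],30],[[0,-6.1,-0.1],[-0.216,0,0],30],[[0,-7.0,0.1],[-0.266,0,0],30],[[0,-7.9,0.4],[-0.316,0,0],30],[[0,-8.9,0.7],[-0.366,0,0],30],[[0,-8.9,0.7],[-0.366,0,0],30]]'

```text
t: 13.7
tool_pos: [0.5085, -0.0058, 0.2302]
ee_rot: [1.874, -1.774, -0.62]
force: [0.4, -0.0, -2.2]
finger_gap: 0.0255
grasp_force: 0.8
```

```bash
python3 - <<'E'
from h import *
s=ctrl.state(); print(s["joints"].round(3),s["tool_pos"].round(3),s["force"],s["finger_gap"])
for a in np.linspace(.86,.6,8): print(a.round(2),row(*lp(a,1.57-a,.033,0)))
f=grab("side");cv2.imwrite("pics/s7.png",cv2.resize(f["image"][100:300,260:460],(500,500)))
for a in (.85,.9,.95): print(a,[np.round((np.array(proj(f,C(.11-.225*np.cos(a),y,.08+.225*np.sin(a))))-[260,100])*2.5) for y in(-.115,.115)])
E
```

```text
[ 0.27   0.517  0.128 -0.136 -1.843 -0.207] [ 0.509 -0.006  0.23 ] [ 0.43726676 -0.00248273 -2.2111515 ] 0.025505322956070393
0.86 ([0.0, -0.4, -0.2], [-0.035, -0.001, -0.002])
0.82 ([0.0, -1.2, -0.2], [-0.072, -0.001, -0.002])
0.79 ([0.0, -1.9, -0.1], [-0.11, -0.001, -0.002])
0.75 ([0.0, -2.6, -0.0], [-0.147, -0.001, -0.002])
0.71 ([0.0, -3.3, 0.1], [-0.184, -0.001, -0.002])
0.67 ([0.0, -4.0, 0.2], [-0.221, -0.001, -0.002])
0.64 ([0.0, -4.7, 0.3], [-0.258, -0.001, -0.002])
0.6 ([0.0, -5.4, 0.5], [-0.295, -0.001, -0.002])
0.85 [array([140., 309.]), array([157., 155.])]
0.9 [array([148., 304.]), array([165., 150.])]
0.95 [array([158., 300.]), array([173., 145.])]
```

View pics/s7.png

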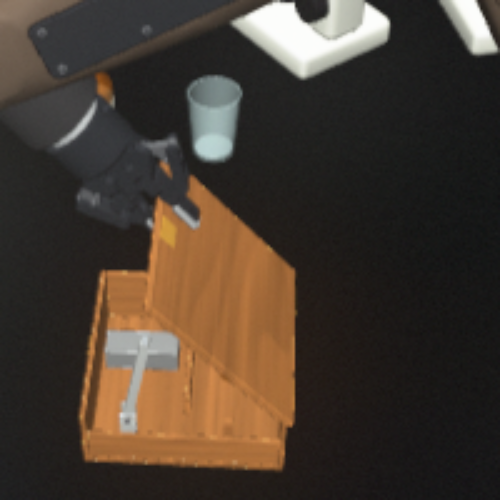

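Lid at about 0.9 (near corner (148,305)), resting on the inner finger; stay still up. Continue lowering slowly.

Request:
carry_out --commands '[[[0,-0.4,-0.2],[-0.035,0,0],30],[[0,-1.2,-0.2],[-0.072,0,0],30],[[0,-1.9,-0.1],[-0.11,0,0],30],[[0,-2.6,0],[-0.147,0,0],30],[[0,-3.3,0.1],[-0.184,0,0],30],[[0,-3.7,0.2],[-0.2,0,0],30],[[0,-4.0,0.2],[-0.221,0,0],30],[[0,-4.4,0.3],[-0.24,0,0],30],[[0,-4.7,0.3],[-0.258,0,0],30],[[0,-4.7,0.3],[-0.258,0,0],30]]'

```text
t: 15.0
tool_pos: [0.5424, -0.0039, 0.2014]
ee_rot: [1.702, -1.61, -0.805]
force: [-1.0, -0.7, -0.4]
finger_gap: 0.0255
grasp_force: 0.0
```

```bash
python3 - <<'E'
from h import *
s=ctrl.state(); print(s["joints"].round(3),s["tool_pos"].round(3),s["force"],s["finger_gap"],s["grasp_force"])
for a in (.66,.64,.62,.6): print(a,row(*lp(a,1.57-a,.033,0)))
f=grab("side");cv2.imwrite("pics/s8.png",cv2.resize(f["image"][100:300,260:460],(600,600)))
for a in (.58,.62,.66,.7): print(a,[np.round((np.array(proj(f,C(.11-.225*np.cos(a),y,.08+.225*np.sin(a))))-[260,100])*3) for y in(-.115,.115)])
E
```

```text
[ 0.243  0.746  0.331 -0.169 -2.072 -0.195] [ 0.542 -0.004  0.201] [-1.00356396 -0.71033256 -0.38230699] 0.025487665899388647 0.0
0.66 ([0.0, 0.2, 0.2], [0.019, -0.001, -0.002])
0.64 ([0.0, -0.2, 0.1], [-0.001, -0.001, -0.002])
0.62 ([0.0, -0.6, 0.1], [-0.021, -0.001, -0.002])
0.6 ([0.0, -1.0, 0.1], [-0.041, -0.001, -0.002])
0.58 [array([121., 407.]), array([146., 223.])]
0.62 [array([127., 401.]), array([152., 217.])]
0.66 [array([133., 396.]), array([157., 211.])]
0.7 [array([139., 390.]), array([163., 206.])]
```

View pics/s8.png

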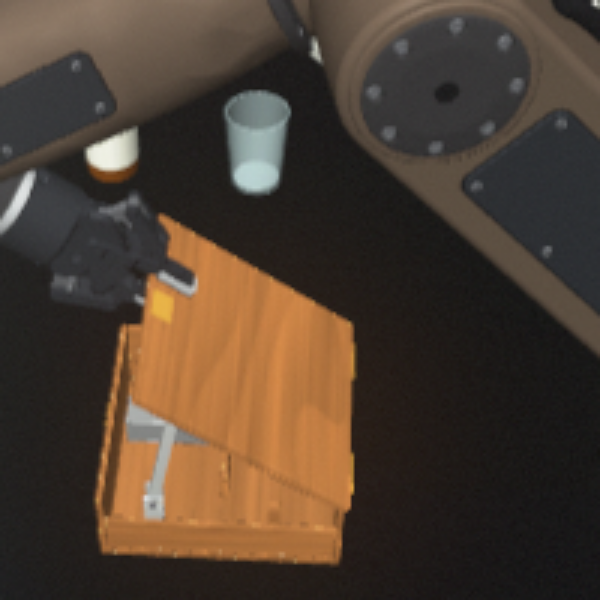

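Lid's near corner at (132,402) matches about 0.63 rad, resting on the stay with no finger load. Centre the gap slightly lower and withdraw straight back.

Request:
carry_out --commands '[[[0,-0.3,0],[-0.01,0,0],30],[[0,-0.3,0],[-0.01,0,0],35],[[0,-0.3,-1],[-0.01,0,0],35],[[0,-0.3,-2],[-0.01,0,0],35],[[0,-0.3,-3],[-0.01,0,0],35],[[0,-0.3,-4.5],[-0.01,0,0],35],[[0,-0.3,-6],[-0.01,0,0],35],[[0,-0.3,-8],[-0.01,0,0],35],[[0,-0.3,-8],[-0.01,0,0],35]]'

```text
t: 16.18
tool_pos: [0.6092, -0.0001, 0.2476]
ee_rot: [1.697, -1.605, -0.809]
force: [-0.0, -0.5, -0.5]
finger_gap: 0.0299
grasp_force: 0.0
```

```bash
python3 - <<'E'
from h import *
s=ctrl.state(); print(s["joints"].round(3),s["tool_pos"].round(3),s["force"],s["finger_gap"],np.abs(s["qd"]).max())
f=grab("side");cv2.imwrite("pics/s9.png",cv2.resize(f["image"][100:300,260:460],(600,600)))
E
```

```text
[ 0.228  0.832  0.611 -0.179 -2.271 -0.22 ] [ 0.609 -0.     0.248] [-3.96918038e-04 -5.00667997e-01 -5.48967052e-01] 0.02994590427615102 0.06001303850830882
```

View pics/s9.png

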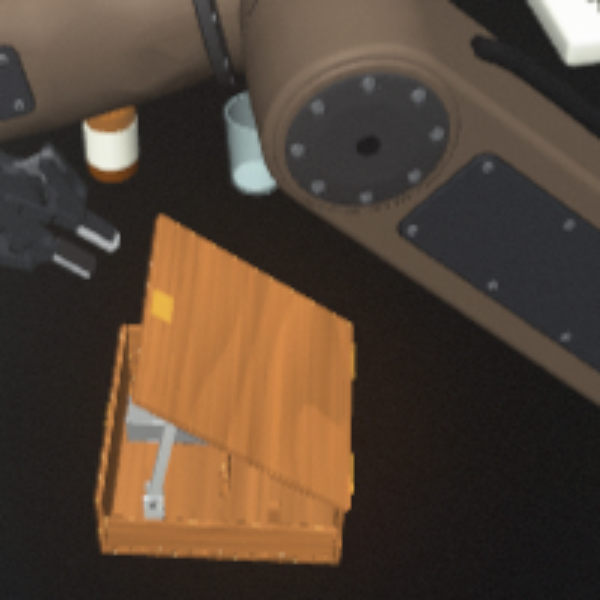

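Gripper is clear at (90,245); the lid stays put, near corner still at (132,402), on the stay. Hand in.

```bash
python3 -c "
from workcell import ctrl
print(ctrl.finish_job())"
```

```text
the job is handed in; nothing more can be done
None
```

The job is handed in with no score returned: by my camera estimates the stay is against its stop (about 1.39 rad), the lid rests propped on it at about 0.63 rad, the gripper is clear, and nothing else was seen to move.

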